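Clear the grill press and take a contact reading

ROBOT

A 6-joint arm with a two-finger parallel gripper is mounted at the origin on a cart in front of the work surface, level with it; the furniture and walls round the work are solid. World frame = base frame: x ahead of the robot, y to its left, z up, the work surface at z = 0. Lengths are in mm, angles in rad, forces in N, time in s.
With the tool pointing down it reaches from about 275 to 750 mm from the base axis. Payload 10.2 kg.
Tool frame: the origin (TCP) lies at the centre of the arm's flange, where the gripper is bolted on; the fingertips stand 173 mm ahead of it and the grasp point (between the pads) lies 155 mm ahead of it; z points along the fingers, y is the line along which they close (so a half turn about z gives the same grasp; the last joint's range is limited). The gripper opens to 85 mm and grips with 20 to 120 N. Pads are 22 mm wide; open, the fingers measure 114 mm over their backs; the gripper's body (76 mm by 85 mm) begins 54 mm behind the grasp point. The pads swing forward as they close: fully open they stand 13 mm farther back than shut.
Start: joints at [1.017, 0.313, 1.498, -0, 1.331, -0.223], TCP at [170.533, 496.539, 404.694] pointing down, gripper open.
Joint ranges: [-2.94, 2.94], [-0.97, 2.17], [0.19, 2.56], [-1.23, 4.37], [0.02, 3.11], [-2.88, 2.88]. Speed limits (rad/s): [2.39, 2.39, 3.01, 3.14, 3.14, 3.14].

INTERFACE

Orientations are given as a unit quaternion [w, x, y, z].
In Python, from rig import status, capture, camera_info, ticket gives the robot as it stands.
- The arm moves only by the shell command python3 -m crank 'ROWS' [FORCE]. ROWS is JSON, a list of rows, each a list of 7 numbers: the shift along the tool's x, y, z as a fraction of full scale, then the turn, a rotation vector about the tool's x, y, z as a fraction of full scale, then the closure, from 0 (fully open) to 1 (shut). A call has 1 to 12 rows; each row is the pose to reach, as a shift and turn from the pose commanded when the call began, along the tool's axes at that moment; what a row does not reach only later rows make up. Full scale, the value 1, is 0.1 m for a shift and 45 degrees for a turn. A row lasts 1/10 s, in which the tool goes at most 50 mm and 8.59 degrees, less where a joint would pass 70% of its speed; a pose out of reach is approached as far as the arm can. A call with a number of a shift or a turn outside -1 to 1 is refused whole. A call with a gripper value outside its range is refused whole. The fingers move at their own pace and stop on an object; FORCE is the grip in N (left out, the last holds). Time passes only in rows, so rows that repeat a pose let the fingers close. It gives the time, the measured TCP pose, the force, the opening and the grip force at its end, in the units of the state.
- status.sense(): the state, without advancing time (a new reading comes with each control period).
- capture(name): name is "side" or "top"; returns (picture, depth): 384x512x3 uint8, red, green, blue; 384x512 float32, mm along the optical axis (not along the pixel's ray), 0 where there is no reading.
- camera_info(name): a dict with "K" (3x3 intrinsics, pixels), "camera_from_world" (4x4, takes a point from world to camera coordinates). Camera axes: x right, y up, looking along -z (the intrinsics and any distortion apply to the point x, -y, -z); pixel columns grow to the right and rows downward; lengths in mm; the calibration is good to about 2 mm. A picture is of the moment at which its call begins. camera_info takes no time and is no camera call.
- ticket.finish_job(): hands the job in; it is judged then, once.
The state is a dict: "time_s": time; "joints": joint angles; "dq": joint speeds; "tau": joint torques, N m; "eef_pos": TCP position; "ee_rot": TCP orientation; "force": force on the tool from outside, world axes, zero at the start; "wrist_torque": the same for the moment, N m; "grip_width": opening from 0.0 (shut) to 1.0 (fully open); "grip_force": force on a finger pad.
Only numpy, scipy, OpenCV 4.12 (cv2) and the standard library are available. Lean on these libraries where they do the work, as an engineer would, in place of code of your own. Each camera call takes 0.05 s, during which the arm holds its last target. There are 200 camera calls.

TASK

Take the hand press off the sloping grill plate and leave it hanging by its eye on the stand's peg. Then take the surface probe out of its block and hold it squarely (at right angles) to the sloping plate with its sprung tip inside the little ring mark that the press was covering, pressed lightly about half-way in, not bottomed. Leave the lemon, onion and mug alone; finish still holding the probe there, steady.

Things in the scene. Friction and masses are not known exactly. Their poses are not given: they have to be found in the camera images.
- grill: Fixed dark steel table grill, about 160 x 170 mm, its plate sloping down towards its front (its own -x side). Origin on the worktop under its centre, z up. Behind it, from about 0.62 m ahead of the robot on, a wall cabinet hangs about 0.57 m above the worktop: keep elbow and wrist clear, cross over drawn back.
- grill_plate: The grill's flat sloping cooking plate, 156 (x) x 170 (y) mm. Origin at the centre of the cooking face, 75 mm above the worktop; z square to the face, x up the slope (0.26 rad, 15 degrees), y level. Rims at both sides (10 mm) and back (14 mm) stand above the face; the front is open.
- spot (a point): Centre of the marked spot on the cooking face: a thin light-metal ring of 24 mm diameter with a dot at its centre, at plate x -5, y +20 mm. The press stands over it at the start.
- press: Loose hand press, 0.13 to 0.25 kg, 115 mm tall. Origin at the centre of its underside, z up its stem. Steel disc of 60 mm diameter, 12 mm thick; thin stem; steel ring eye; wooden grip 24 x 24 mm (sides square to x and y) from 77 to 115 mm above the origin. At the start it stands square on the sloping plate and leans with it.
- press_eye (a point): Centre of the press's ring eye, 57.5 mm above the press's origin. The hole is 26 mm wide (wire 5 mm thick) and its axis is the press's x axis.
- stand: Fixed stand: wooden foot 115 x 84 x 12 mm (90 mm of it in front of the post) and a 12 mm round steel post. Origin on the worktop under the post, z up. From the post's top a level 8 mm steel peg points along the stand's -x, axis 160 mm above the worktop; 70 mm out it turns up, ending 78 mm out, 174 mm high. Nothing is higher.
- peg_mid (a point): Point on the peg's axis 45 mm out from the post's axis, 160 mm above the worktop: a good place to hang the eye, whose centre then lies about 9 mm below it.
- holder: Fixed upright wooden block 70 x 70 x 85 mm with a round vertical 16 mm hole in the middle of its top. Origin at the centre of its underside. The stand and this block stand to the left and right of the grill, either way round.
- probe: Loose surface probe, 0.12 kg, 145 mm long, upright in the block, handle's underside on the block's top. Origin at the end of its sprung tip when fully out; z towards the handle. 12 mm steel stem; grey handle 24 x 24 mm (sides square to x and y) from 75 to 145 mm above the origin, its top 155 mm above the worktop. Small display on its -x face.
- probe_tip (a point): Centre of the flat end of the sprung tip (10 mm diameter); it moves with the tip.
- probe_plunger (a joint): How far the sprung tip is pushed in: 0 fully out to 0.012 m bottomed. Spring 350 N/m with a preload of 0.7 N: half-way in (6 mm) presses with about 2.8 N.
- lemon: Yellow lemon, 71 x 53 x 51 mm, bystander behind the grill; leave alone.
- onion: Red onion, 84 x 81 x 82 mm, bystander; leave alone.
- mug: Green and white mug, 78 x 116 x 101 mm, bystander; leave alone.
Not all that is in view belongs to the job. What is shaped like the probe but purple is not meant.

How it is judged (in metres and radians):
On the way:
1. the press hangs freely by its eye on the stand's peg, let go (x of press_eye in the frame of stand between -0.072 and -0.012 m and y of press_eye in the frame of stand between -0.011 and 0.011 m and z of press_eye in the frame of stand between 0.144 and 0.158 m and contact force between press and stand above 0.8 N and contact force between press and the arm below 0.05 N and contact force between press and the fingers below 0.05 N and angle between press's own z axis and vertical below 0.35 rad and linear speed of press below 0.1 m/s), for 0.2 s.
At the end, for the whole second after the job is handed in: Press hangs still and released by its eye on the peg, within 0.35 rad of plumb. Probe held by the fingers, clear of its block, still, square to the plate within 0.11 rad, tip within 7 mm of the spot's centre, pressing the grill with 1 to 5 N, sprung tip in by 1 to 10.8 mm (all of step 1 and distance between probe_tip and spot below 0.007 m and angle between the z axis of probe and the z axis of grill_plate, either way round below 0.11 rad and contact force between probe and grill between 1 and 5 N and value of joint probe_plunger between 0.001 and 0.0108 m and contact force between probe and the fingers above 2 N and contact force between probe and holder below 0.05 N and linear speed of probe below 0.02 m/s); the arm keeps its last pose, push and grip.
It fails at once if the probe was pressed or knocked hard on the grill (over 12 N) (contact force between probe and grill above 12 N).
It fails at once if the lemon was disturbed (moved over 25 mm) (distance of lemon from where it was at the start of the episode above 0.025 m).
It fails at once if the onion was disturbed (moved over 25 mm) (distance of onion from where it was at the start of the episode above 0.025 m).
It fails at once if the mug was disturbed (moved over 25 mm) (distance of mug from where it was at the start of the episode above 0.025 m).
It also fails if it takes over 58 s, if anything falls off the work surface, if the arm or the gripper's body presses on something with over 40 N, if the wrist force passes 120 N, or if a joint passes its speed limit or range.

## Working session

There is one attempt and no reset: what is moved stays moved. The work goes in short steps, Python scripts to look and compute and a shell command to move; the robot and the scene stay as the last step left them, time stands still between calls to the robot, and variables do not carry over. Pictures are saved under pics/ and viewed, at most 10 in all, crops included, and the job is handed in when it is done.

```bash
ls; mkdir -p pics
python3 - <<'E'
from rig import status, capture, camera_info
import cv2,numpy as np
print(status.sense())
for n in("side","top"):
    p,d=capture(n); cv2.imwrite(f"pics/{n}0.png",p[:,:,::-1]); np.save(f"pics/{n}0.npy",d)
    print(n,camera_info(n))
E
```

```text
pics
{'time_s': 0.0, 'joints': array([ 1.01658097e+00,  3.13440273e-01,  1.49845097e+00,  2.51172362e-06,
        1.33100941e+00, -2.23408576e-01]), 'dq': array([-0.00050177,  0.00021588,  0.00128672, -0.00115248, -0.00093719,
        0.00059603]), 'tau': array([ 5.32523918e-04, -4.12267363e+01, -2.59752470e+01, -1.27635622e-04,
        3.96000920e-03, -2.39288227e-05]), 'eef_pos': array([170.51526215, 496.49141869, 404.13468337]), 'ee_rot': array([-2.49053457e-04,  1.64650490e-01,  9.86351757e-01, -6.04723947e-04]), 'force': array([-0.73800273,  0.23504852,  0.06021408]), 'wrist_torque': array([-0.02057855,  0.0281871 , -0.02126153]), 'grip_force': 0.0, 'grip_width': 0.9981379654987427}
side {'K': array([[386.59642732,   0.        , 252.21226755],
       [  0.        , 386.59642732, 186.21987917],
       [  0.        ,   0.        ,   1.        ]]), 'camera_from_world': array([[-9.98734488e-01,  4.77453448e-02,  1.58052225e-02,
         5.77485737e+02],
       [-2.77732120e-03, -3.66139347e-01,  9.30555890e-01,
        -1.65331900e+02],
       [ 5.02166257e-02,  9.29334364e-01,  3.65808597e-01,
        -1.04802772e+03],
       [ 0.00000000e+00,  0.00000000e+00,  0.00000000e+00,
         1.00000000e+00]])}
top {'K': array([[430.3666063 ,   0.        , 252.57029593],
       [  0.        , 430.3666063 , 188.04200124],
       [  0.        ,   0.        ,   1.        ]]), 'camera_from_world': array([[ 7.25478147e-03, -9.99754195e-01,  2.09503581e-02,
        -1.35945884e+02],
       [ 9.96109479e-01,  9.06522775e-03,  8.76568729e-02,
        -5.81826426e+02],
       [-8.78252461e-02,  2.02329189e-02,  9.95930397e-01,
        -1.04036101e+03],
       [ 0.00000000e+00,  0.00000000e+00,  0.00000000e+00,
         1.00000000e+00]])}
```

View pics/side0.png

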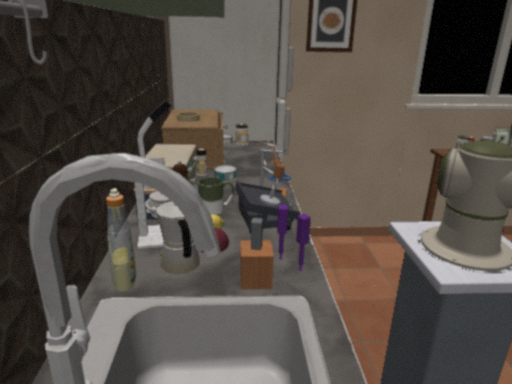

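View pics/top0.png

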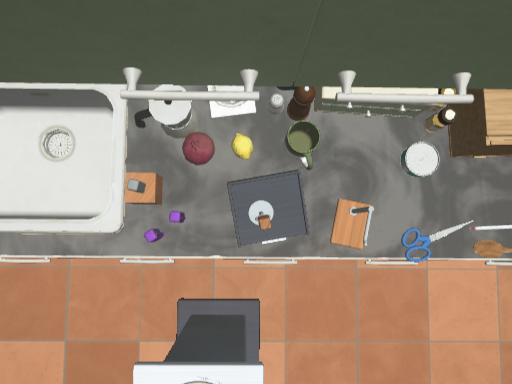

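Run:
```python
import cv2,numpy as np
t=cv2.imread("pics/top0.png"); s=cv2.imread("pics/side0.png")
r=lambda im,x0,y0,x1,y1,f:cv2.resize(im[y0:y1,x0:x1],None,fx=f,fy=f,interpolation=cv2.INTER_CUBIC)
a=r(t,224,160,312,254,5); b=r(t,325,190,385,255,5)
c=r(t,120,165,170,212,4)
H=470
m=np.zeros((600,790,3),np.uint8)
m[:470,:440]=a; m[:325,445:745]=b; m[330:330+188,445:645]=c
cv2.imwrite("pics/c1.png",m)
m=r(s,225,135,325,285,4); cv2.imwrite("pics/c2.png",m)
```

```text
(no output)
```

View pics/c1.png

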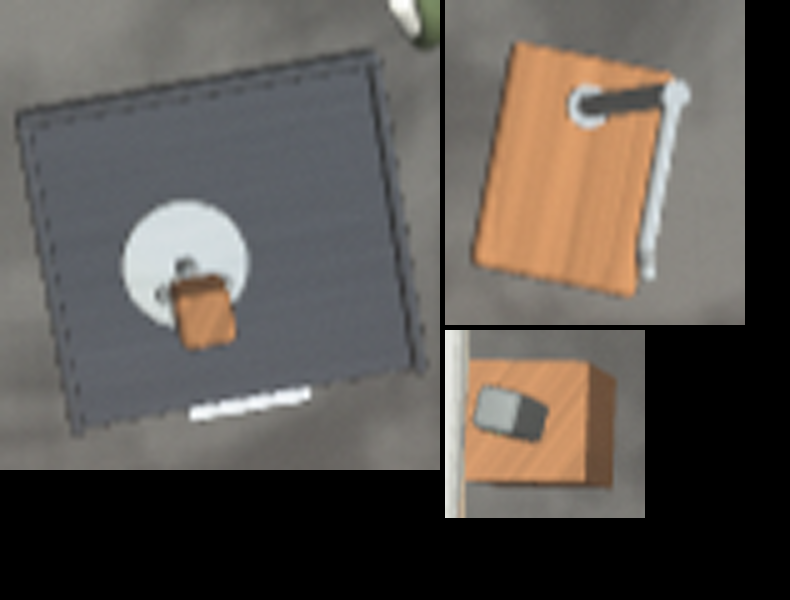

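View pics/c2.png

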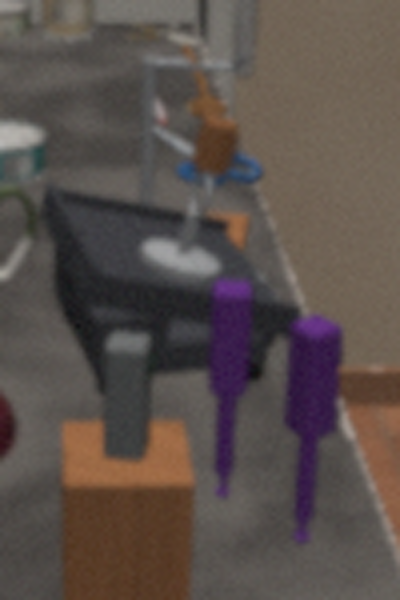

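```bash
cat > h.py <<'E'
import numpy as np,cv2
from rig import status,capture,camera_info
from scipy.spatial.transform import Rotation as R
class Cam:
    def __init__(s,n):
        c=camera_info(n); s.K=c["K"]; s.T=c["camera_from_world"]; s.I=np.linalg.inv(s.T)
    def dep(s,u,v,d):
        u,v,d=map(lambda a:np.asarray(a,float),(u,v,d))
        x=(u-s.K[0,2])/s.K[0,0]*d; y=(v-s.K[1,2])/s.K[1,1]*d
        return np.stack([x,-y,-d,np.ones_like(d)],-1)@s.I.T[:,:3]
    def ray(s,u,v): return s.I[:3,3], s.dep(u,v,1.)-s.I[:3,3]
    def atz(s,u,v,z):
        o,r=s.ray(u,v); return o+r*(z-o[2])/r[2]
    def proj(s,p):
        q=np.append(p,1)@s.T.T; return np.array([s.K[0,2]+s.K[0,0]*q[0]/-q[2], s.K[1,2]-s.K[1,1]*q[1]/-q[2]])
def tri(a,b):
    (o1,r1),(o2,r2)=a,b
    t=np.linalg.lstsq(np.stack([r1,-r2],1),o2-o1,rcond=None)[0]
    p,q=o1+r1*t[0],o2+r2*t[1]; return (p+q)/2,np.linalg.norm(p-q)
E
python3 - <<'E'
from h import *
np.set_printoptions(precision=1,suppress=True)
T,S=Cam("top"),Cam("side"); dt=np.load("pics/top0.npy"); ds=np.load("pics/side0.npy")
print(T.I[:3,3],S.I[:3,3],(dt==0).sum(),(ds==0).sum())
def P(C,d,n,u,v): print(n,C.dep(u,v,d[int(round(v)),int(round(u))]))
for n,u,v in [("grip",265.2,223.8),("disc",257,210),("pegend",365.5,243),("posttop",371.4,208.6),("pegmid",369,225),("probe",132.8,184.5),("purpA",177,216),("purpB",152,235),("block",152,178)]: P(T,dt,n,u,v)
f=lambda x,y:(225+x/4,135+y/4)
for n,x,y in [("sgrip",217,140),("sdisc",165,255),("sprobe",128,395),("sblock",125,550),("purpA",230,340),("purpB",315,380),("spost",149,150)]: P(S,ds,n,*f(x,y))
# triangulate grip top centre, probe top
print("grip tri",tri(T.ray(265.2,223.8),S.ray(*f(217,123))))
print("probe tri",tri(T.ray(132.8,184.5),S.ray(*f(129,338))))
print("post tri",tri(T.ray(371.4,208.6),S.ray(*f(148,60))))
print("pegend tri",tri(T.ray(366,244.4),S.ray(*f(228,64))))
# plate plane: gather plate pixels
v,u=np.mgrid[186:240,236:300]; p=T.dep(u.ravel(),v.ravel(),dt[v.ravel(),u.ravel()])
x=p; m=(x[:,2]>50)&(x[:,2]<100)
for _ in range(6):
    A=np.c_[x[m][:,:2],np.ones(m.sum())]; c=np.linalg.lstsq(A,x[m][:,2],rcond=None)[0]
    m=np.abs(x[:,2]-x[:,:2]@c[:2]-c[2])<4
print("plane",c*[1000,1000,1],m.sum(),"slope",np.arctan(np.hypot(*c[:2])),"yaw",np.arctan2(c[1],c[0]))
# grill outline corners at heights
for n,u,v,z in [("BL",227.6,182.4,105),("BR",299,170,105),("FR",308.4,233,65),("FL",239,246.4,65)]: print(n,T.atz(u,v,z))
for u,v in [(339,198.6),(331,242.6),(363.4,249.4)]: print("foot",T.atz(u,v,12))
print("postfoot",T.atz(353.6,211.4,12),"top",T.atz(371.4,208.6,164),"end",T.atz(366,244.4,174))
print("grip@115",T.atz(265.2,223.8,75+115))
for x,y in [(477,390),(512,386),(472,425),(516,432)]: print("probetop corner",T.atz((x-445)/4+120,(y-330)/4+165,155))
for x,y in [(583,360),(588,482),(467,360),(467,482)]: print("block corner",T.atz((x-445)/4+120,(y-330)/4+165,85))
E
```

```text
[ 489.2 -109.6 1090. ] [628.9 885.9 528.1] 786 7849
grip [ 493.9 -155.   184.9]
disc [ 526.4 -140.7   85.6]
pegend [ 454.8 -370.   170.5]
posttop [ 528.6 -386.8  161. ]
pegmid [ 493.1 -380.5  162.6]
probe [576.7 130.7 157.9]
purpA [509.7  35.7 146.2]
purpB [468.1  89.4 143.6]
block [599.  104.9  87.3]
sgrip [ 497.7 -141.7  172.6]
sdisc [ 533.1 -130.3   89.3]
sprobe [576.9 146.6 126.5]
sblock [578.2 169.7  43.4]
purpA [509.6  54.2 113.1]
purpB [468.3 112.1 116.4]
spost [ 526.7 -375.7   82.5]
grip tri (array([ 495.2, -155.4,  180.6]), np.float64(2.5569769795172532))
probe tri (array([576.5, 131.9, 153.6]), np.float64(1.126897179607998))
post tri (array([ 528.7, -387.1,  160.1]), np.float64(0.03379125259753593))
pegend tri (array([ 456.4, -374.7,  160.1]), np.float64(10.036440671482781))
plane [260.5  48.9 -55.1] 2709 slope 0.2591389205738657 yaw 0.18565892725998284
BL [588.5 -72.1 105. ]
BR [ 618.9 -236.7  105. ]
FR [ 473.5 -263.9   65. ]
FL [440.9 -99.4  65. ]
foot [ 559.5 -349.5   12. ]
foot [ 449.3 -328.3   12. ]
foot [ 432.9 -409.4   12. ]
postfoot [ 527.6 -386.1   12. ] top [ 528.5 -385.9  164. ] end [ 452.  -370.1  174. ]
grip@115 [ 493.9 -154.8  190. ]
probetop corner [586.7 142.1 155. ]
probetop corner [589.1 123.3 155. ]
probetop corner [567.6 144.2 155. ]
probetop corner [564.  120.4 155. ]
block corner [612.2  99.9  85. ]
block corner [540.8  95.   85. ]
block corner [611.6 167.4  85. ]
block corner [540.2 165.   85. ]
```

```bash
cat >> h.py <<'E'
def Rt(psi,a=0.):
    n=np.array([-np.sin(a)*np.cos(psi),-np.sin(a)*np.sin(psi),np.cos(a)]); y=np.array([-np.sin(psi),np.cos(psi),0])
    return np.stack([np.cross(y,-n),y,-n],1)
def delta(grasp,psi,a=0.,L=155.):
    "fractions to bring the grasp point (L ahead of TCP) to 'grasp' with yaw psi, tilt a"
    s=status.sense(); Rc=R.from_quat(np.roll(s["ee_rot"],-1)).as_matrix(); Rg=Rt(psi,a)
    t=np.asarray(grasp,float)-L*Rg[:,2]
    print("t",round(s["time_s"],2),"TCP",s["eef_pos"].round(1),"goal",t.round(1),"shift",(Rc.T@(t-s["eef_pos"])/100).round(3),"turn",(R.from_matrix(Rc.T@Rg).as_rotvec()/np.deg2rad(45)).round(3),"F",s["force"].round(1),"w",round(s["grip_width"],3),"gf",round(s["grip_force"],1))
E
python3 - <<'E'
from h import *
n=-Rt(.187,.2618)[:,2]
delta(np.array([498.8,-153.8,170.5])+80*n,.187,.2618)
t=cv2.imread("pics/top0.png"); s=cv2.imread("pics/side0.png")
r=lambda im,x0,y0,x1,y1,f:cv2.resize(im[y0:y1,x0:x1],None,fx=f,fy=f,interpolation=cv2.INTER_CUBIC)
m=np.zeros((400,800,3),np.uint8); m[:,:380]=r(t,122,174,160,214,10)[:400]; m[:,400:]=r(t,245,198,285,238,10)
cv2.imwrite("pics/c3.png",m)
E
```

```text
t 0.1 TCP [170.5 496.5 404.2] goal [ 439.  -165.1  397.5] shift [-4.689 -5.385  0.072] turn [-0.088 -0.327 -0.655] F [-0.6  0.1  0.1] w 1.0 gf 0.0
```

View pics/c3.png

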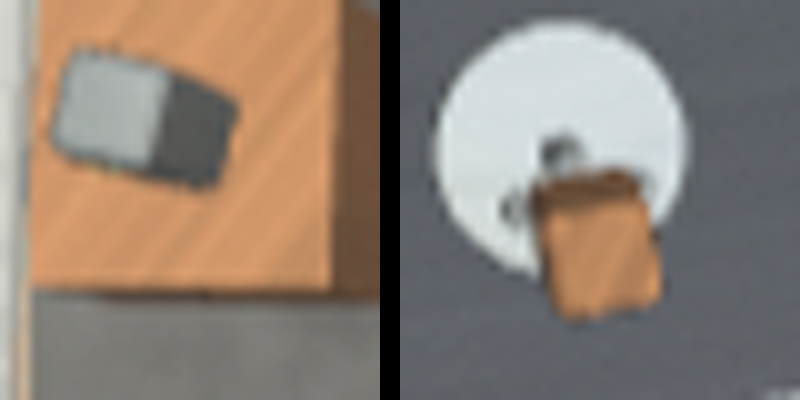

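```bash
for i in 1 2 3 4 5; do python3 -m crank '[[-0.39,-0.45,0.006,0,0,0,0],[-0.78,-0.9,0.012,0,0,0,0],[-0.78,-0.9,0.012,0,0,0,0]]'; done
python3 -m crank '[[-0.39,-0.45,0.006,-0.02,-0.08,-0.16,0],[-0.78,-0.9,0.012,-0.04,-0.16,-0.32,0],[-0.78,-0.9,0.012,-0.07,-0.24,-0.48,0],[-0.78,-0.9,0.012,-0.088,-0.327,-0.655,0],[-0.78,-0.9,0.012,-0.088,-0.327,-0.655,0],[-0.78,-0.9,0.012,-0.088,-0.327,-0.655,0]]'
python3 - <<'E'
from h import *
n=-Rt(.187,.2618)[:,2]; g=np.array([498.8,-153.8,170.5])
delta(g+80*n,.187,.2618);delta(g,.187,.2618)
E
```

```text
time_s: 0.4
eef_pos: [215.6, 383.6, 403.1]
ee_rot: [-0.0, 0.165, 0.986, -0.001]
force: [0.2, 1.3, 0.2]
grip_width: 1.0
grip_force: 0.0
time_s: 0.7
eef_pos: [260.2, 273.1, 402.1]
ee_rot: [-0.0, 0.166, 0.986, -0.0]
force: [0.3, 0.3, 0.9]
grip_width: 1.001
grip_force: 0.0
time_s: 1.0
eef_pos: [304.8, 162.5, 401.0]
ee_rot: [0.0, 0.166, 0.986, -0.0]
force: [0.3, -0.3, -0.1]
grip_width: 0.998
grip_force: 0.0
time_s: 1.3
eef_pos: [349.5, 51.7, 399.8]
ee_rot: [0.0, 0.166, 0.986, -0.0]
force: [-0.4, 0.3, 0.4]
grip_width: 0.998
grip_force: 0.0
time_s: 1.6
eef_pos: [394.0, -58.9, 398.4]
ee_rot: [-0.0, 0.166, 0.986, -0.0]
force: [0.3, 1.1, -0.7]
grip_width: 0.999
grip_force: 0.0
time_s: 2.2
eef_pos: [437.6, -165.9, 397.3]
ee_rot: [0.129, -0.091, 0.987, 0.013]
force: [-0.6, 0.7, -0.7]
grip_width: 1.002
grip_force: 0.0
t 2.2 TCP [ 437.6 -165.9  397.3] goal [ 439.  -165.1  397.5] shift [-0.015  0.006  0.003] turn [ 0.002 -0.001 -0.005] F [-0.6  0.7 -0.7] w 1.002 gf 0.0
t 2.2 TCP [ 437.6 -165.9  397.3] goal [ 459.4 -161.3  320.2] shift [-0.016  0.005  0.803] turn [ 0.002 -0.001 -0.005] F [-0.6  0.7 -0.7] w 1.002 gf 0.0
```

```bash
python3 -m crank '[[-0.016,0.005,0.3,0,0,0,0],[-0.016,0.005,0.6,0,0,0,0],[-0.016,0.005,0.803,0,0,0,0],[-0.016,0.005,0.803,0,0,0,0]]' 
python3 -m crank '[[0,0,0,0,0,0,1],[0,0,0,0,0,0,1],[0,0,0,0,0,0,1],[0,0,0,0,0,0,1],[0,0,0,0,0,0,1],[0,0,0,0,0,0,1],[0,0,0,0,0,0,1],[0,0,0,0,0,0,1]]' 50
python3 - <<'E'
from h import *
delta([498.8,-153.8,170.5],.187,.2618)
s,d=capture("side"); t,_=capture("top")
r=lambda im,x0,y0,x1,y1,f:cv2.resize(im[y0:y1,x0:x1],None,fx=f,fy=f,interpolation=cv2.INTER_CUBIC)
m=np.hstack([r(s,220,110,320,260,4)[:,:,::-1],r(t,215,140,315,290,4)[:,:,::-1]]); cv2.imwrite("pics/c4.png",m)
E
```

```text
time_s: 2.6
eef_pos: [459.6, -160.5, 318.3]
ee_rot: [0.128, -0.092, 0.987, 0.014]
force: [0.0, -0.1, 0.5]
grip_width: 1.0
grip_force: 0.0
time_s: 3.4
eef_pos: [459.7, -161.5, 320.9]
ee_rot: [0.131, -0.092, 0.987, 0.013]
force: [-3.4, 2.4, 5.5]
grip_width: 0.274
grip_force: 54.5
t 3.4 TCP [ 459.7 -161.5  320.9] goal [ 459.4 -161.3  320.2] shift [0.004 0.002 0.006] turn [ 0.001  0.002 -0.   ] F [-3.4  2.4  5.5] w 0.274 gf 54.5
```

View pics/c4.png

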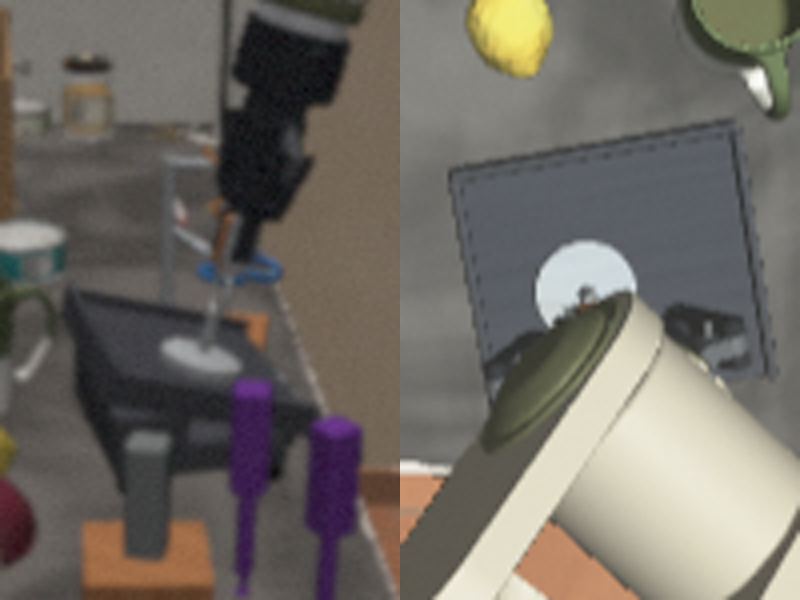

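Run:
```python
from h import *
S=Cam("side"); s=status.sense(); Rc=R.from_quat(np.roll(s["ee_rot"],-1)).as_matrix()
for q in [(0,0,155),(0,0,173),(11,12,173),(-11,12,173),(0,0,140),(0,12,101),(12,12,140),(-12,12,140)]:
    p=S.proj(s["eef_pos"]+Rc@np.array(q)); print(q,((p-[220,110])*4).round())
for q in (77,115): print(q,((S.proj(np.array([525,-148.6,73.7])-q*Rt(.187,.2618)[:,2])-[220,110])*4).round())
```

```text
(0, 0, 155) [233. 236.]
(0, 0, 173) [226. 260.]
(11, 12, 173) [245. 268.]
(-11, 12, 173) [216. 262.]
(0, 0, 140) [239. 217.]
(0, 12, 101) [260. 170.]
(12, 12, 140) [259. 225.]
(-12, 12, 140) [228. 219.]
77 [223. 268.]
115 [239. 218.]
```

```bash
python3 -m crank '[[0,0,-0.1,0,0,0,1],[0,0,-0.4,0,0,0,1],[0,0,-0.7,0,0,0,1],[0,0,-1,0,0,0,1],[0,0,-1,0,0,0,1]]' 50
python3 - <<'E'
from h import *
delta([415.7,-363.7,250],-.195)
E
```

```text
time_s: 4.0
eef_pos: [433.7, -166.6, 420.6]
ee_rot: [0.133, -0.092, 0.987, 0.01]
force: [0.5, 0.7, -1.6]
grip_width: 0.273
grip_force: 53.5
t 4.0 TCP [ 433.7 -166.6  420.6] goal [ 415.7 -363.7  405. ] shift [ 0.566 -1.903  0.015] turn [0.06  0.337 0.483] F [ 0.5  0.7 -1.6] w 0.273 gf 53.5
```

```bash
python3 -m crank '[[0.1,-0.3,0,0,0,0,1],[0.2,-0.65,0,0,0,0,1],[0.283,-0.95,0.007,0,0,0,1],[0.283,-0.95,0.007,0,0,0,1]]'
python3 -m crank '[[0.1,-0.3,0,0.01,0.07,0.1,1],[0.2,-0.65,0,0.02,0.14,0.2,1],[0.283,-0.95,0.008,0.04,0.22,0.32,1],[0.283,-0.95,0.008,0.06,0.337,0.483,1],[0.283,-0.95,0.008,0.06,0.337,0.483,1],[0.283,-0.95,0.008,0.06,0.337,0.483,1]]'
python3 - <<'E'
from h import *
delta([415.7,-363.7,208.5],-.195)
s,d=capture("side"); t,_=capture("top")
np.save("pics/s5.npy",d)
r=lambda im,x0,y0,x1,y1,f:cv2.resize(im[y0:y1,x0:x1],None,fx=f,fy=f,interpolation=cv2.INTER_CUBIC)
m=np.hstack([r(s,245,110,325,210,5)[:,:,::-1],r(t,225,165,305,265,5)[:,:,::-1]]); cv2.imwrite("pics/c5.png",m)
E
```

```text
time_s: 4.4
eef_pos: [424.6, -267.6, 407.1]
ee_rot: [0.13, -0.091, 0.987, 0.013]
force: [-0.0, -0.3, -1.2]
grip_width: 0.272
grip_force: 53.4
time_s: 5.0
eef_pos: [416.5, -362.5, 400.1]
ee_rot: [-0.002, 0.095, 0.995, 0.002]
force: [0.4, 0.3, -1.0]
grip_width: 0.274
grip_force: 54.6
t 5.0 TCP [ 416.5 -362.5  400.1] goal [ 415.7 -363.7  363.5] shift [ 0.004 -0.015  0.366] turn [ 0.006 -0.005  0.006] F [ 0.4  0.3 -1. ] w 0.274 gf 54.6
```

View pics/c5.png

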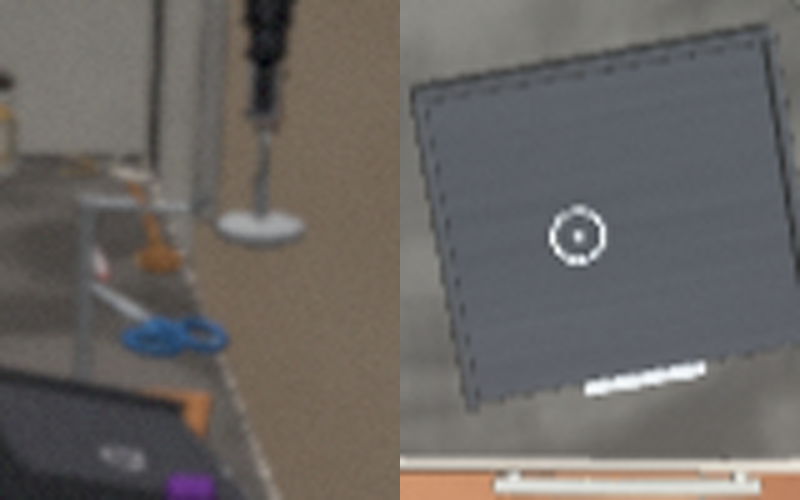

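Run:
```python
from h import *
np.set_printoptions(precision=1,suppress=True)
T,S=Cam("top"),Cam("side"); s=status.sense(); Rc=R.from_quat(np.roll(s["ee_rot"],-1)).as_matrix()
f=lambda p:(S.proj(p)-[245,110]+.5)*5
for k in (231+12.6,255.6): print(k,f(s["eef_pos"]+Rc@np.array([0,0,k])))
pg=lambda d,z:np.array([528.5-.981*d,-386+.194*d,z])
for d,z in [(0,160),(45,160),(70,160),(78,174)]: print(d,f(pg(d,z)))
o,r=T.ray(260.2,211.8)
print("spot top",T.atz(260.2,211.8,73.7), "tri", tri((o,r),S.ray(245+(123.5)/5-.5,110+458.5/5-.5)))
```

```text
243.6 [257.2 217.9]
255.6 [256.3 234.9]
0 [ 87.9 203.1]
45 [153.5 206.8]
70 [190.2 208.9]
78 [203.  189.6]
spot top [ 522.7 -148.7   73.7] tri (array([ 522.5, -148.6,   73.6]), np.float64(0.2460652567031879))
```

```bash
python3 -m crank '[[0,-0.01,0.2,0,0,0,1],[0.004,-0.015,0.368,0,0,0,1],[0.004,-0.015,0.368,0.006,-0.005,0.006,1],[0.004,-0.015,0.368,0.006,-0.005,0.006,1]]'
python3 - <<'E'
from h import *
delta([415.7,-363.7,208.2],-.195)
delta([528.5-.981*45,-386+.194*45,208.2],-.195)
s,d=capture("side"); t,_=capture("top")
r=lambda im,x0,y0,x1,y1,f:cv2.resize(im[y0:y1,x0:x1],None,fx=f,fy=f,interpolation=cv2.INTER_CUBIC)
m=np.hstack([r(s,255,120,315,180,8)[:,:,::-1]]); cv2.imwrite("pics/c6.png",m)
E
```

```text
time_s: 5.5
eef_pos: [415.4, -364.1, 364.5]
ee_rot: [-0.0, 0.099, 0.995, -0.001]
force: [-0.5, 0.0, -1.6]
grip_width: 0.275
grip_force: 54.6
t 5.5 TCP [ 415.4 -364.1  364.5] goal [ 415.7 -363.7  363.2] shift [-0.002  0.005  0.013] turn [-0.003 -0.001 -0.004] F [-0.5  0.  -1.6] w 0.275 gf 54.6
t 5.5 TCP [ 415.4 -364.1  364.5] goal [ 484.4 -377.3  363.2] shift [-0.702  0.007  0.012] turn [-0.003 -0.001 -0.004] F [-0.5  0.  -1.6] w 0.275 gf 54.6
```

View pics/c6.png

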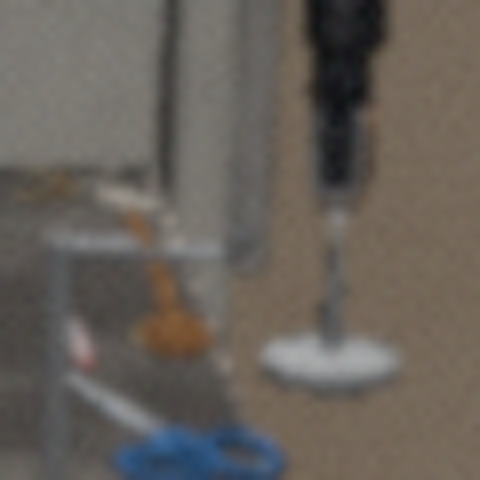

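```bash
python3 -m crank '[[-0.06,0.004,0.01,0,0,0,1],[-0.12,0.006,0.01,0,0,0,1],[-0.18,0.006,0.01,0,0,0,1],[-0.24,0.006,0.01,0,0,0,1],[-0.3,0.006,0.01,0,0,0,1],[-0.36,0.006,0.01,0,0,0,1],[-0.42,0.006,0.01,0,0,0,1]]'
python3 -m crank '[[-0.1,0,0,0,0,0,1],[-0.2,0,0,0,0,0,1],[-0.28,0,0,0,0,0,1],[-0.28,0,0,0,0,0,1]]'
python3 -m crank '[[0,0,0.04,0,0,0,1],[0,0,0.08,0,0,0,1],[0,0,0.11,0,0,0,1],[0,0,0.11,0,0,0,1]]'
python3 - <<'E'
from h import *
delta([528.5-.981*45,-386+.194*45,194],-.195)
E
```

```text
time_s: 6.3
eef_pos: [457.1, -372.2, 362.7]
ee_rot: [-0.001, 0.099, 0.995, -0.001]
force: [0.9, 1.0, -1.7]
grip_width: 0.266
grip_force: 54.7
time_s: 6.7
eef_pos: [484.7, -377.7, 362.3]
ee_rot: [-0.001, 0.099, 0.995, -0.001]
force: [-0.2, -0.3, -1.8]
grip_width: 0.276
grip_force: 54.7
time_s: 7.1
eef_pos: [483.7, -377.6, 351.1]
ee_rot: [-0.001, 0.099, 0.995, -0.0]
force: [-0.5, -0.0, -2.1]
grip_width: 0.273
grip_force: 54.7
t 7.1 TCP [ 483.7 -377.6  351.1] goal [ 484.4 -377.3  349. ] shift [-0.005  0.005  0.021] turn [-0.001 -0.003 -0.005] F [-0.5 -0.  -2.1] w 0.273 gf 54.7
```

```bash
python3 -m crank '[[0,0,0.02,0,0,0,1],[0,0,0.025,0,0,0,1],[0,0,0.025,0,0,0,1]]'
python3 -m crank '[[0,0,0.005,0,0,0,1],[0,0,0.01,0,0,0,1],[0,0,0.01,0,0,0,1]]'
```

```text
time_s: 7.4
eef_pos: [484.0, -377.6, 349.6]
ee_rot: [-0.001, 0.099, 0.995, -0.001]
force: [0.3, 0.3, 0.8]
grip_width: 0.271
grip_force: 55.1
time_s: 7.7
eef_pos: [483.9, -377.6, 349.3]
ee_rot: [-0.001, 0.099, 0.995, -0.001]
force: [-1.5, 1.0, 7.6]
grip_width: 0.272
grip_force: 56.0
```

```bash
python3 -m crank '[[0,0,-0.008,0,0,0,1],[0,0,-0.008,0,0,0,0.6],[0,0,-0.008,0,0,0,0.6],[0,0,-0.008,0,0,0,0.4],[0,0,-0.008,0,0,0,0.2],[0,0,-0.008,0,0,0,0],[0,0,-0.008,0,0,0,0],[0,0,-0.008,0,0,0,0],[0,0,-0.008,0,0,0,0]]'
python3 -m crank '[[0,0,-0.15,0,0,0,0],[0,0,-0.5,0,0,0,0],[0,0,-0.9,0,0,0,0],[0,0,-0.9,0,0,0,0]]'
python3 - <<'E'
from h import *
delta([577,131.7,240],-.2)
s,d=capture("side"); t,_=capture("top")
r=lambda im,x0,y0,x1,y1,f:cv2.resize(im[y0:y1,x0:x1],None,fx=f,fy=f,interpolation=cv2.INTER_CUBIC)
m=np.hstack([r(s,240,110,320,210,5)[:,:,::-1],r(t,320,175,400,275,5)[:,:,::-1]]); cv2.imwrite("pics/c7.png",m)
E
```

```text
time_s: 8.6
eef_pos: [484.0, -377.7, 348.9]
ee_rot: [-0.001, 0.099, 0.995, -0.001]
force: [0.5, -0.9, -0.7]
grip_width: 1.001
grip_force: 0.0
time_s: 9.0
eef_pos: [484.1, -377.3, 444.8]
ee_rot: [0.003, 0.099, 0.995, -0.004]
force: [-0.2, 0.2, 0.8]
grip_width: 1.003
grip_force: 0.0
t 9.0 TCP [ 484.1 -377.3  444.8] goal [577.  131.7 395. ] shift [0.098 5.177 0.457] turn [-0.01   0.008  0.001] F [-0.2  0.2  0.8] w 1.003 gf 0.0
```

View pics/c7.png

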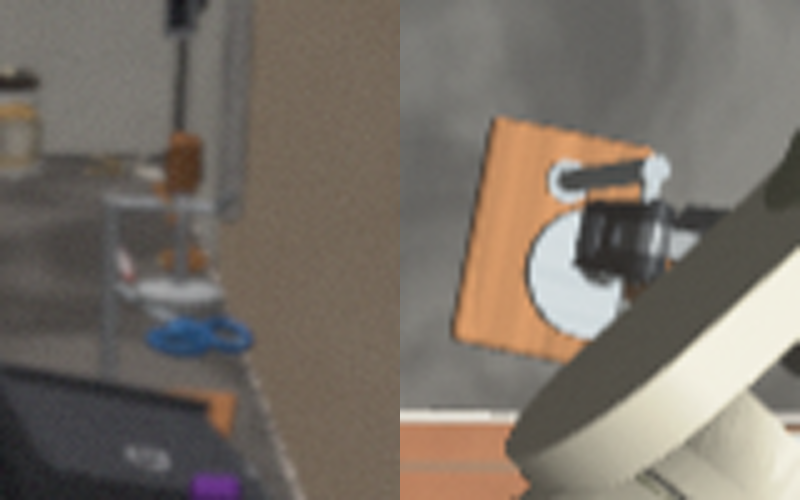

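```bash
for i in 1 2 3 4 5; do python3 -m crank '[[0.13,0.45,0.08,0,0,0,0],[0.27,0.92,0.16,0,0,0,0],[0.27,0.92,0.16,0,0,0,0]]' | head -2; done
python3 - <<'E'
from h import *
delta([577,131.7,190],-.2); print(status.sense()["joints"].round(2))
E
```

```text
time_s: 9.4
eef_pos: [475.4, -277.6, 420.3]
time_s: 9.7
eef_pos: [467.0, -182.6, 404.9]
time_s: 10.0
eef_pos: [458.6, -87.5, 389.1]
time_s: 10.3
eef_pos: [450.3, 7.8, 373.1]
time_s: 10.6
eef_pos: [442.0, 103.2, 357.0]
t 10.6 TCP [442.  103.2 357. ] goal [577.  131.7 345. ] shift [-1.27   0.541  0.113] turn [-0.002 -0.006  0.007] F [ 0.  -0.2 -0.1] w 1.004 gf 0.0
[-0.03  0.2   1.77 -0.    1.17 -1.41]
```

```bash
python3 -m crank '[[-0.3,0.13,0.05,0,0,0,0],[-0.64,0.27,0.055,0,0,0,0],[-0.64,0.27,0.055,0,0,0,0]]' | head -4
python3 -m crank '[[-0.3,0.13,0.05,0,0,0,0],[-0.63,0.271,0.055,0,0,0,0],[-0.63,0.271,0.055,0,0,0,0],[-0.63,0.271,0.055,0,0,0,0]]' |head -4
python3 - <<'E'
from h import *
delta([577,131.7,126],-.2); print(status.sense()["joints"].round(2))
s,d=capture("side"); t,_=capture("top")
r=lambda im,x0,y0,x1,y1,f:cv2.resize(im[y0:y1,x0:x1],None,fx=f,fy=f,interpolation=cv2.INTER_CUBIC)
m=np.hstack([r(s,205,160,305,280,4)[:,:,::-1],r(t,90,130,190,250,4)[:,:,::-1]]); cv2.imwrite("pics/c8.png",m)
E
```

```text
time_s: 10.9
eef_pos: [513.7, 112.7, 351.5]
ee_rot: [-0.001, 0.1, 0.995, -0.001]
force: [-1.5, -0.2, -0.3]
time_s: 11.3
eef_pos: [578.0, 126.7, 346.2]
ee_rot: [-0.002, 0.1, 0.995, -0.001]
force: [-0.6, 0.1, -0.2]
t 11.3 TCP [578.  126.7 346.2] goal [577.  131.7 281. ] shift [0.017 0.048 0.652] turn [-0.003 -0.004  0.   ] F [-0.6  0.1 -0.2] w 0.996 gf 0.0
[ 0.02  0.51  1.37 -0.    1.27 -1.35]
```

View pics/c8.png

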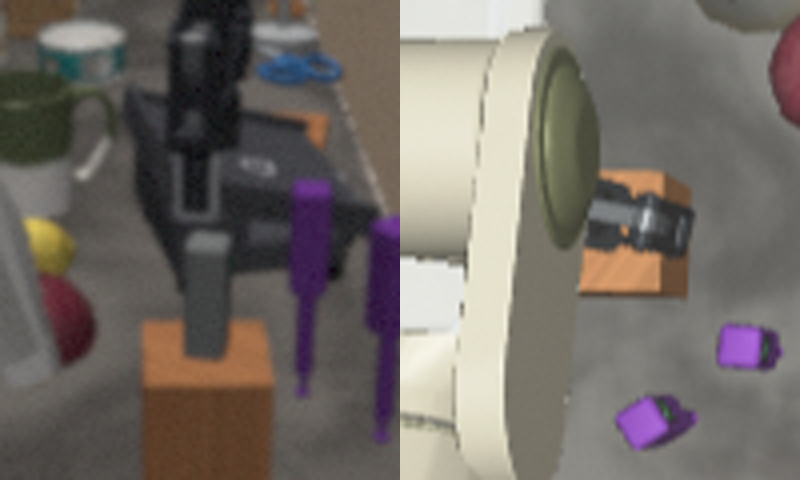

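```bash
python3 -m crank '[[0.017,0.048,0.1,0,0,0,0],[0.017,0.048,0.3,0,0,0,0],[0.017,0.048,0.5,0,0,0,0],[0.017,0.048,0.652,0,0,0,0],[0.017,0.048,0.652,0,0,0,0]]' |head -4
python3 -m crank '[[0,0,0,0,0,0,0.6],[0,0,0,0,0,0,1],[0,0,0,0,0,0,1],[0,0,0,0,0,0,1],[0,0,0,0,0,0,1],[0,0,0,0,0,0,1],[0,0,0,0,0,0,1],[0,0,0,0,0,0,1]]' 60
python3 -m crank '[[0,0,-0.1,0,0,0,1],[0,0,-0.3,0,0,0,1],[0,0,-0.6,0,0,0,1],[0,0,-0.9,0,0,0,1],[0,0,-1,0,0,0,1],[0,0,-1,0,0,0,1]]'
python3 - <<'E'
from h import *
n=-Rt(.187,.2618)[:,2]; delta(np.array([523.3,-148.6,73.7])+(116+60)*n,.187,.2618)
E
```

```text
time_s: 11.9
eef_pos: [576.0, 132.9, 279.6]
ee_rot: [-0.003, 0.099, 0.995, -0.001]
force: [-1.0, -0.4, 0.1]
time_s: 12.7
eef_pos: [577.0, 132.9, 282.3]
ee_rot: [-0.001, 0.099, 0.995, -0.001]
force: [-1.1, 1.3, 5.1]
grip_width: 0.272
grip_force: 62.5
time_s: 13.3
eef_pos: [577.1, 132.9, 382.7]
ee_rot: [-0.0, 0.099, 0.995, -0.001]
force: [0.6, -0.5, -1.0]
grip_width: 0.272
grip_force: 62.0
t 13.3 TCP [577.1 132.9 382.7] goal [ 439.1 -164.5  393.4] shift [ 0.764 -3.188 -0.102] turn [-0.066 -0.329 -0.489] F [ 0.6 -0.5 -1. ] w 0.272 gf 62.0
```

```bash
python3 -m crank '[[0.2,0,-0.15,0,0,0,1],[0.4,0,-0.35,0,0,0,1],[0.6,0,-0.6,0,0,0,1],[0.6,0,-0.6,0,0,0,1]]' |head -2
for i in 1 2 3; do python3 -m crank '[[0.04,-0.45,0,0,0,0,1],[0.08,-0.9,0,0,0,0,1],[0.08,-0.9,0,0,0,0,1]]' | head -2; done
python3 - <<'E'
from h import *
n=-Rt(.187,.2618)[:,2]; delta(np.array([523.3,-148.6,73.7])+(117.3+60)*n,.187,.2618)
E
```

```text
time_s: 13.7
eef_pos: [517.2, 145.4, 443.6]
time_s: 14.0
eef_pos: [492.6, 54.7, 439.9]
time_s: 14.3
eef_pos: [466.9, -31.9, 440.4]
time_s: 14.6
eef_pos: [441.2, -118.4, 440.7]
t 14.6 TCP [ 441.2 -118.4  440.7] goal [ 438.8 -164.6  394.7] shift [-0.072 -0.457  0.461] turn [-0.066 -0.335 -0.495] F [ 1.5 -0.2 -0.8] w 0.273 gf 62.0
```

```bash
python3 -m crank '[[-0.02,-0.1,0,-0.01,-0.06,-0.09,1],[-0.04,-0.25,0.1,-0.03,-0.13,-0.2,1],[-0.07,-0.4,0.2,-0.045,-0.21,-0.32,1],[-0.072,-0.457,0.35,-0.066,-0.335,-0.495,1],[-0.072,-0.457,0.461,-0.066,-0.335,-0.495,1],[-0.072,-0.457,0.461,-0.066,-0.335,-0.495,1],[-0.072,-0.457,0.461,-0.066,-0.335,-0.495,1]]'
python3 - <<'E'
from h import *
S=Cam("side")
n=-Rt(.187,.2618)[:,2]; sp=np.array([523.3,-148.6,73.7]); delta(sp+(117.3+15)*n,.187,.2618)
s,d=capture("side")
st=status.sense(); Rc=R.from_quat(np.roll(st["ee_rot"],-1)).as_matrix(); o=np.array([215,120])
f=lambda p:((S.proj(p)-o+.5)*5).round()
print("tip",f(st["eef_pos"]+Rc[:,2]*272.3),"hbot",f(st["eef_pos"]+Rc[:,2]*197.3),"spot",f(sp))
cv2.imwrite("pics/c9.png",cv2.resize(s[120:230,215:315],None,fx=5,fy=5,interpolation=cv2.INTER_CUBIC)[:,:,::-1])
E
```

```text
time_s: 15.3
eef_pos: [439.9, -160.9, 395.9]
ee_rot: [0.13, -0.095, 0.987, 0.013]
force: [-0.3, -0.8, -1.6]
grip_width: 0.274
grip_force: 61.9
t 15.3 TCP [ 439.9 -160.9  395.9] goal [ 450.2 -162.4  351.2] shift [ 0.022 -0.035  0.457] turn [0.002 0.001 0.006] F [-0.3 -0.8 -1.6] w 0.274 gf 61.9
tip [299. 314.] hbot [337. 191.] spot [272. 408.]
```

View pics/c9.png

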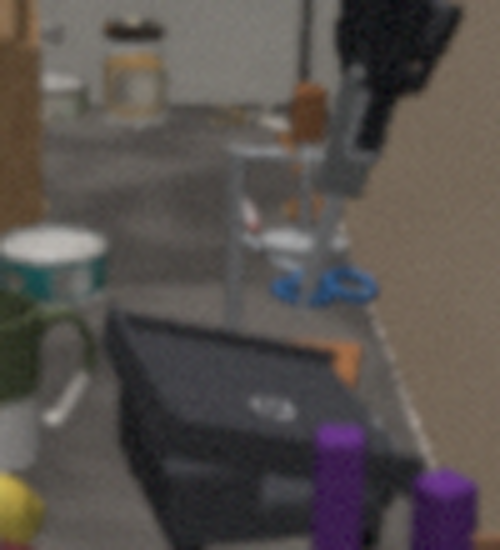

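```bash
cat > stem.py <<'E'
from h import *
def run():
    s=status.sense(); Rc=R.from_quat(np.roll(s["ee_rot"],-1)).as_matrix()
    for nm in("side","top"):
        C=Cam(nm); D=[]
        for _ in range(4):
            p,d=capture(nm); v,u=np.nonzero(d>0); D.append(C.dep(u,v,d[v,u]))
        q=(np.vstack(D)-s["eef_pos"])@Rc   # tool coords
        q=q[(np.abs(q[:,0])<22)&(np.abs(q[:,1])<25)]
        for a,b in[(178,196),(198,212),(212,226),(226,240),(240,254),(254,264),(264,270),(270,276)]:
            m=q[(q[:,2]>a)&(q[:,2]<b)]
            if len(m): print(nm,a,b,len(m)//4,"med",np.median(m,0).round(1),"x range",np.percentile(m[:,0],[5,95]).round(1))
run()
E
python3 stem.py
```

```text
side 178 196 61 med [ -4.   10.9 186.9] x range [-11.7  10.1]
side 198 212 21 med [ -1.3   4.4 205.3] x range [-5.6  5.6]
side 212 226 19 med [ -1.2   4.3 219.6] x range [-4.9  5. ]
side 226 240 20 med [ -1.8   4.8 232.8] x range [-5.4  5. ]
side 240 254 20 med [ -1.5   4.5 247.4] x range [-5.1  5.1]
side 254 264 7 med [ -0.9   2.7 259.7] x range [-4.7  2.7]
side 264 270 5 med [ -0.3   3.1 267.6] x range [-2.3  2.5]
side 270 276 1 med [ -1.8   1.4 271.3] x range [-2.1  3.3]
top 178 196 22 med [-10.8  -0.8 184.8] x range [-11.3  -8.1]
top 212 226 4 med [ -4.5   0.5 223.3] x range [-5.5 -3.2]
top 226 240 8 med [ -3.8  -0.3 233.9] x range [-5.3 -0.3]
top 240 254 9 med [-4.000e+00  2.000e-01  2.472e+02] x range [-4.8 -1.4]
top 264 270 4 med [ -2.4  -0.7 267.8] x range [-3.9 -0.8]
top 270 276 0 med [ -1.3  -5.3 270.6] x range [-1.4 -1.2]
```

```bash
python3 -m crank '[[0.01,-0.02,0.15,0,0,0,1],[0.022,-0.035,0.3,0,0,0,1],[0.022,-0.035,0.457,0.002,0.001,0.006,1],[0.022,-0.035,0.457,0.002,0.001,0.006,1],[0.022,-0.035,0.457,0.002,0.001,0.006,1]]'
python3 - <<'E'
from h import *
n=-Rt(.187,.2618)[:,2]; sp=np.array([523.3,-148.6,73.7]); delta(sp+(117.3+0)*n,.187,.2618)
# distance of tip to the plate by depth, side view: plate points near spot
s=status.sense(); Rc=R.from_quat(np.roll(s["ee_rot"],-1)).as_matrix()
C=Cam("side"); p,d=capture("side"); v,u=np.nonzero(d>0); q=(C.dep(u,v,d[v,u])-s["eef_pos"])@Rc
q=q[(np.abs(q[:,0])<40)&(np.abs(q[:,1])<35)&(np.hypot(q[:,0],q[:,1])>9)&(q[:,2]>277)]
A=np.c_[q[:,:2],np.ones(len(q))]; print(len(q),np.linalg.lstsq(A,q[:,2],rcond=None)[0])
E
```

```text
time_s: 16.25
eef_pos: [449.8, -163.0, 352.2]
ee_rot: [0.131, -0.093, 0.987, 0.012]
force: [0.2, 0.4, -0.7]
grip_width: 0.271
grip_force: 61.9
t 16.25 TCP [ 449.8 -163.   352.2] goal [ 454.1 -161.7  336.7] shift [-0.002  0.005  0.161] turn [-0.002  0.002  0.001] F [ 0.2  0.4 -0.7] w 0.271 gf 61.9
221 [1.60138637e-01 6.01861739e-01 2.97178883e+02]
```

```bash
python3 -m crank '[[0,0.005,0.05,0,0,0,1],[-0.002,0.005,0.1,0,0,0,1],[-0.002,0.005,0.13,0,0,0,1],[-0.002,0.005,0.13,0,0,0,1],[-0.002,0.005,0.13,0,0,0,1]]'
for i in 1 2 3 ; do python3 -m crank '[[0,0,0.01,0,0,0,1],[0,0,0.02,0,0,0,1],[0,0,0.02,0,0,0,1],[0,0,0.02,0,0,0,1]]' | sed -n 2,4p; python3 -c "
from h import *
f=[status.sense()['force']@Rt(.187,.2618)[:,2]]; print(f)"; done
```

```text
time_s: 16.8
eef_pos: [453.2, -161.8, 339.3]
ee_rot: [0.131, -0.093, 0.987, 0.012]
force: [0.2, -0.1, -1.4]
grip_width: 0.27
grip_force: 61.9
eef_pos: [453.7, -161.7, 337.4]
ee_rot: [0.131, -0.093, 0.987, 0.012]
force: [-0.8, -0.1, -1.6]
[np.float64(1.310200921360124)]
eef_pos: [454.2, -161.6, 335.5]
ee_rot: [0.131, -0.093, 0.987, 0.011]
force: [-0.5, -0.3, -0.1]
[np.float64(-0.05840067613728939)]
eef_pos: [454.7, -161.5, 333.5]
ee_rot: [0.131, -0.093, 0.987, 0.012]
force: [0.7, 0.0, 0.9]
[np.float64(-0.7226733462577067)]
```

```bash
python3 -m crank '[[0,0,0.01,0,0,0,1],[0,0,0.02,0,0,0,1],[0,0,0.025,0,0,0,1],[0,0,0.025,0,0,0,1],[0,0,0.025,0,0,0,1],[0,0,0.025,0,0,0,1]]' | sed -n 2,4p
cat > fin.py <<'E'
from h import *
import stem
fs=[]
for _ in range(10): capture("top"); fs.append(status.sense()["force"]@-Rt(.187,.2618)[:,2])
print("F mean",np.mean(fs),np.std(fs)); s=status.sense()
Rc=R.from_quat(np.roll(s["ee_rot"],-1)).as_matrix(); sp=np.array([523.3,-148.6,73.7]); print("spot in tool",((sp-s["eef_pos"])@Rc).round(1),s["dq"].round(3))
E
python3 fin.py
```

```text
eef_pos: [455.4, -161.4, 331.1]
ee_rot: [0.131, -0.093, 0.987, 0.011]
force: [0.5, -0.3, 1.8]
side 178 196 58 med [ -4.   11.4 186.5] x range [-11.7   9.8]
side 198 212 18 med [ -1.4   4.8 206.3] x range [-5.3  4.4]
side 212 226 19 med [ -0.8   4.9 219.4] x range [-5.   5.1]
side 226 240 18 med [ -1.3   4.9 233. ] x range [-5.1  4. ]
side 240 254 19 med [ -1.2   5.4 247.3] x range [-5.2  4.5]
side 254 264 8 med [ -1.    3.3 260.3] x range [-4.5  3.4]
side 264 270 75 med [ -2.    4.1 266.9] x range [-19.9  19.9]
top 178 196 19 med [-10.8   1.2 185.5] x range [-11.5  -7.9]
top 212 226 2 med [ -4.9   1.4 220.3] x range [-5.1 -4.3]
top 226 240 6 med [-4.400e+00 -1.000e-01  2.306e+02] x range [-5.4 -2.6]
top 240 254 8 med [ -4.    1.2 245.6] x range [-5.1 -0.1]
top 254 264 27 med [ -6.6   4.9 263.4] x range [-20.3  10.7]
top 264 270 247 med [ -6.    3.8 266.4] x range [-20.7  14.4]
top 270 276 6 med [ -7.9   6.1 270.4] x range [-18.7  12.7]
F mean 1.6306223996970626 0.42558193596241695
spot in tool [  0.3   0.3 266.5] [-0.     0.     0.001  0.001  0.001 -0.   ]
```

```bash
python3 -c "
from rig import ticket; print(ticket.finish_job())"
```

```text
the job is handed in; nothing more can be done
None
```

The job is handed in with no verdict returned: the press hangs on the peg, and the probe is held square on the spot at about 2.9 N, roughly 6 mm in; I viewed 11 pictures, one over the limit of 10.

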